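# Make up two furniture repair kits from the upholsterer's stock

## Task

Make up two repair kits: into the green tray put the dark brown wooden foot, the brass ferrule and the orange-labelled carton, and into the blue tray the light wooden foot and the yellow-labelled carton. Complete the green kit before the blue one; stand each thing upright on the floor of a compartment of its own. Leave the red foot, the hammer and the jar where they are.

Things in the scene. Friction and masses are not known exactly. Their poses are not given: they have to be found in the camera images.
- green_tray: shallow green plastic kit tray, fixed to the bench, 86 mm along its own x, 236 mm along its own y, walls 4 mm thick, rim 12 mm above the bench. Two dividers as high as the rim split it into three open compartments in a row along its y, each 78 mm (x) by 73 mm (y), centred at y = -77, 0 and +77 mm. Origin: centre of the underside, on the bench; z up; compartment floors are 4 mm above it.
- blue_tray: shallow blue plastic kit tray, fixed to the bench, 86 mm along its own x, 236 mm along its own y, walls 4 mm thick, rim 12 mm above the bench. Two dividers as high as the rim split it into three open compartments in a row along its y, each 78 mm (x) by 73 mm (y), centred at y = -77, 0 and +77 mm. Origin: centre of the underside, on the bench; z up; compartment floors are 4 mm above it; one compartment stays empty.
- dark_foot_center (a point): dark brown turned furniture foot, round, 34 mm across at the underside, a straight band 44 mm across from 16 to 44 mm above its underside, a 34 mm neck above that. Wooden part 60 mm tall, stands on the bench with its narrow end down; a steel stud, 8 mm across and 10 mm tall, stands up from the middle of its top. Point: on its upright axis, 30 mm above its underside (half-way up the wood); z up. Loose, about 70 g
- light_foot_center (a point): light-coloured wooden furniture foot, round, 32 mm across at the underside, widening to a straight band 42 mm across from 18 mm to its top. Wooden part 60 mm tall, stands on the bench with its narrow end down; a steel stud, 8 mm across and 10 mm tall, stands up from the middle of its top. Point: on its upright axis, 30 mm above its underside (half-way up the wood); z up. Loose, about 70 g
- ferrule_center (a point): brass ferrule for a chair leg: a plain upright tube, 38 mm outside, 30 mm inside, 50 mm tall. Point: on its axis, half-way up, 25 mm above its underside; z up. Loose, about 100 g
- orange_carton_center (a point): small white carton of tacks with orange labels on its top and two sides, 36 mm along its own x, 50 mm along its own y, 56 mm tall, upright. Point: its centre, 28 mm above its underside; z up. Loose, about 150 g
- yellow_carton_center (a point): small white carton of tacks with yellow labels on its top and two sides, 36 mm along its own x, 50 mm along its own y, 56 mm tall, upright. Point: its centre, 28 mm above its underside; z up. Loose, about 150 g
- red_foot_center (a point): red-painted furniture foot, not wanted, stands among the stock and must stay there. Same shape as the dark brown one: 44 mm across. Wooden part 60 mm tall, stands on the bench with its narrow end down; a steel stud, 8 mm across and 10 mm tall, stands up from the middle of its top. Point: on its upright axis, 30 mm above its underside (half-way up the wood); z up. Loose, about 70 g
- hammer: upholsterer's hammer lying on the bench at the right end, must stay there. 260 mm long, wooden handle 26 mm thick, steel head 88 mm across; lies along its own x, handle to -x; origin under its middle. Loose
- jar: amber glass jar with a white cap and a paper label, at the left end of the bench, must stay there. 64 mm across, 90 mm tall; origin: centre of its underside. Loose
Mind the look-alikes: they are no part of the job. Leave any purple or turquoise look-alike of the part that bears dark_foot_center alone. What is shaped like the part that bears light_foot_center but purple is not meant.

How it is judged:
By the outcome, as a careful person would: the job done as asked, in the order asked, and still so for the second after the job is handed in, with the robot touching nothing.
It also fails if it takes over 131 s, if anything falls off the work surface, if the arm or the gripper's body presses on something with over 40 N, if the wrist force passes 120 N, or if a joint passes its speed limit or range.

## Robot

A 6-joint arm with a two-finger parallel gripper is mounted at the origin on the work surface. World frame = base frame: x ahead of the robot, y to its left, z up, the work surface at z = 0. Lengths are in mm, angles in rad, forces in N, time in s.
With the tool pointing down it reaches from about 225 to 875 mm from the base axis. Payload 3.4 kg.
Tool frame: the origin (TCP) lies midway between the tips of the shut fingers; the grasp point (between the pads) lies 19 mm behind it; z points along the fingers, y is the line along which they close (so a half turn about z gives the same grasp; the last joint's range is limited). The gripper opens to 85 mm and grips with 20 to 120 N. Pads are 22 mm wide; open, the fingers measure 114 mm over their backs; the gripper's body (76 mm by 85 mm) begins 54 mm behind the grasp point. The pads swing forward as they close: fully open they stand 13 mm farther back than shut.
Start: joints at [1.015, 0.276, 1.505, -0, 1.361, -0.121], TCP at [242.227, 521.525, 231.328] pointing down, gripper open.
Joint ranges: [-2.89, 2.89], [-0.75, 2.08], [0.22, 2.7], [-1.18, 4.32], [0.11, 2.71], [-2.7, 2.7]. Speed limits (rad/s): [2.57, 2.57, 3.14, 3.14, 3.14, 3.14].

## Interface

Orientations are given as a unit quaternion [x, y, z, w].
In Python, from bench import sensors, cams, env gives the robot as it stands. The module is installed in compiled form; this text tells all that it offers.
- The arm moves only by the tool move_arm, never from a script. Its argument "series" is one flat list of numbers, 4 for each row, row after row: the shift along the tool's x, y, z in mm, then the turn about the tool's z in rad. A call has 1 to 12 rows; each row is the pose to reach, as a shift and turn from the pose commanded when the call began, along the tool's axes at that moment; what a row does not reach only later rows make up. A row lasts 1/8 s, in which the tool goes at most 62.5 mm and 10.7 degrees, less where a joint would pass 70% of its speed; a pose out of reach is approached as far as the arm can. A call with a gripper value outside its range is refused whole. "fingers" is the opening, from -1 (shut) to 1 (fully open), set as the call begins (left out, the last holds). The fingers move at their own pace and stop on an object; the grip force is fixed at half the most. Time passes only in rows, so rows that repeat a pose let the fingers close. It gives the time, the measured TCP pose, the force, the opening and the grip force at its end, in the units of the state.
- sensors.sense(): the state, without advancing time (a new reading comes with each control period).
- cams.camera(name): name is "scene" or "top"; returns a dict with "color" (480x640x3 uint8, blue, green, red), "intrinsics" (3x3 intrinsics, pixels), "extrinsics" (4x4, takes a point from camera to world coordinates). Camera axes: x right, y up, looking along -z (the intrinsics and any distortion apply to the point x, -y, -z); pixel columns grow to the right and rows downward; lengths in mm; the calibration is good to about 2 mm. A picture is of the moment at which its call begins. There is no depth.
- env.close_job(): hands the job in; it is judged then, once.
Trained networks look in the newest picture that a camera, given by its name, has taken for a name from the list of things; names that differ only in an ending like _2 or _b are one class to them, and where a whole thing is asked for, a point or a joint stands for the part that bears it (a point fixed in the world has none). Each returns a list of dicts, best first, with "conf" (0 to 1); they miss things now and then, are a little off and sometimes report something else, mostly with a low value. They report only what shows in the picture. A call takes as long as a camera call. They do not tell look-alikes from the thing itself.
- cams.spot_in(camera, name): "position" ([x, y, z] in mm, in world coordinates, good to about 4 mm: the middle of the surface that is visible of it).
The state is a dict: "time": time; "qpos": joint angles; "qd": joint speeds; "tau": joint torques, N m; "eef_pos": TCP position; "ee_rot": TCP orientation; "ft_force": force on the tool from outside, world axes, zero at the start; "torque": the same for the moment, N m; "opening": finger opening in mm; "finger_force": force on a finger pad.
Only numpy, scipy, OpenCV 4.12 (cv2) and the standard library are available. Lean on these libraries where they do the work, as an engineer would, in place of code of your own. Each camera call takes 0.05 s, during which the arm holds its last target. There are 200 camera calls.

## Working session

There is one attempt and no reset: what is moved stays moved. The work goes in short steps, Python scripts to look and compute and a tool call to move; the robot and the scene stay as the last step left them, time stands still between calls to the robot, and variables do not carry over. Pictures are saved under pics/ and viewed, at most 14 in all, crops included, and the job is handed in when it is done.

Besides the shell and the picture viewer there is one more tool, called after "Emit:" as name(argument=value, ...) on one line, values as JSON. move_arm: Moves the arm, as the interface text tells. Its arguments: {"type":"object","properties":{"series":{"type":"array"},"fingers":{"type":"number"}},"required":["series"]}

```bash
mkdir -p pics; python3 - <<'E'
from bench import sensors,cams,env
import cv2
for c in ("top","scene"):
    d=cams.camera(c); cv2.imwrite(f"pics/{c}0.png",d["color"])
    print(c,d["intrinsics"].tolist() if hasattr(d["intrinsics"],'tolist') else d["intrinsics"]); print(d["extrinsics"])
    print([k for k in d])
    for n in "green_tray blue_tray dark_foot_center light_foot_center ferrule_center orange_carton_center yellow_carton_center red_foot_center hammer jar".split():
        print(n,[([round(float(v)) for v in r["position"]],round(float(r["conf"]),2)) for r in cams.spot_in(c,n)])
s=sensors.sense();print(s)
E
```

```text
top [[452.39384835378354, 0.0, 316.5279399370188], [0.0, 452.39384835378354, 237.665909417442], [0.0, 0.0, 1.0]]
[[-2.96378685e-02  9.95682836e-01 -8.79618459e-02  4.02068612e+02]
 [-9.99509305e-01 -3.04137682e-02 -7.49349513e-03 -1.37583525e+01]
 [-1.01363957e-02  8.76965923e-02  9.96095659e-01  1.16765349e+03]
 [ 0.00000000e+00  0.00000000e+00  0.00000000e+00  1.00000000e+00]]
['color', 'intrinsics', 'extrinsics']
green_tray [([626, -141, 5], 0.67)]
blue_tray [([617, 162, 6], 0.62), ([628, -427, 23], 0.3)]
dark_foot_center [([458, -162, 59], 0.73), ([350, -127, 58], 0.66), ([386, -43, 58], 0.59), ([619, 162, 7], 0.32)]
light_foot_center [([462, 176, 61], 0.81), ([361, 191, 59], 0.65)]
ferrule_center [([448, 71, 49], 0.42)]
orange_carton_center [([458, -279, 53], 0.95)]
yellow_carton_center [([432, 277, 57], 0.7)]
red_foot_center [([469, -65, 60], 0.67)]
hammer [([629, -429, 25], 0.88)]
jar [([558, 439, 90], 0.95)]
scene [[595.556534825381, 0.0, 322.70390009288616], [0.0, 595.556534825381, 233.40243279040087], [0.0, 0.0, 1.0]]
[[ 1.23880060e-01 -6.25396856e-01  7.70410607e-01  1.560
[... 715 characters left out ...]
time': 1.1, 'qpos': array([ 1.01502652e+00,  2.75908245e-01,  1.50491941e+00, -9.61658138e-06,
        1.36068962e+00, -1.21006550e-01]), 'qd': array([ 2.28441926e-04, -4.55453922e-04, -3.78205141e-06, -1.27731668e-04,
        1.18332824e-03,  2.35156381e-04]), 'tau': array([ 3.22194519e-04, -4.16670477e+01, -2.46100867e+01, -3.73752664e-04,
        2.27472424e-04,  1.92270285e-06]), 'eef_pos': array([242.21334904, 521.52547924, 231.3155559 ]), 'ee_rot': array([2.15672638e-01, 9.76465725e-01, 3.39907919e-05, 1.69474884e-05]), 'ft_force': array([-0.6505833 , -0.03628302, -0.35176112]), 'torque': array([-0.05867367, -0.01220855, -0.0060892 ]), 'finger_force': 0.0, 'opening': 85.57712594993674}
```

View pics/top0.png

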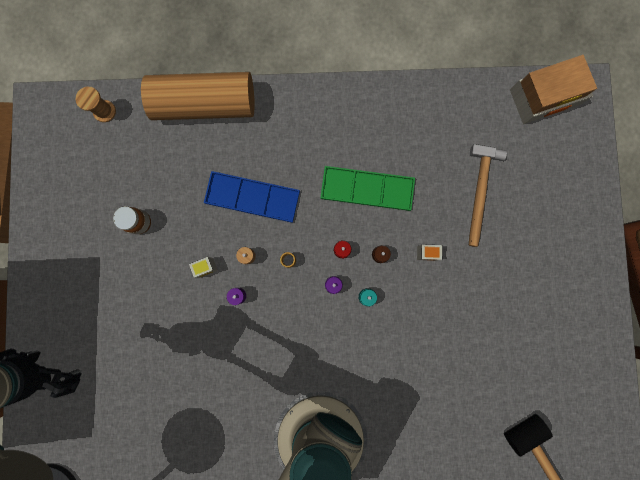

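View pics/scene0.png

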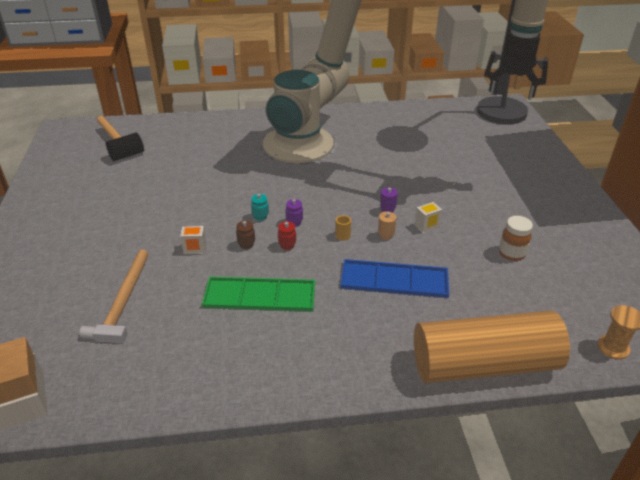

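Top view: the dark foot is at px (381,254), the light foot (245,256), the ferrule (288,260), the orange carton (432,252) and the yellow carton (201,267). The blue tray is at (252,197) and the green tray at (368,189). The red foot (343,249), purple ones (334,285) and (236,296), and turquoise one (369,298) are to be left alone. Next I fit model silhouettes in both cameras to get precise poses.

```bash
cat > fit.py <<'E'
from bench import sensors,cams
import cv2, numpy as np
from scipy.optimize import minimize
def cyl(prof): 
    a=np.linspace(0,2*np.pi,33)[:-1]
    return np.vstack([np.c_[r*np.cos(a),r*np.sin(a),0*a+z] for r,z in prof])
def box(x,y,z): return np.array([[i*x/2,j*y/2,k*z] for i in(-1,1) for j in(-1,1) for k in(0,1)],float)
M=dict(dark=cyl([(17,0),(22,16),(22,44),(17,60),(4,70)]),light=cyl([(16,0),(21,18),(21,60),(4,70)]),
 ferrule=cyl([(19,0),(19,50)]),carton=box(36,50,56),tray=box(86,236,12))
def proj(d,P):
    E=np.array(d["extrinsics"]);K=np.array(d["intrinsics"])
    c=(P-E[:3,3])@E[:3,:3]; c=c*[1,-1,-1]; p=c@K.T; return p[:,:2]/p[:,2:]
def place(m,p): 
    c,s=np.cos(p[2]),np.sin(p[2]); q=m[:,:2]@np.array([[c,s],[-s,c]])+p[:2]; return np.c_[q,m[:,2]+p[3]]
S=8
def fit(ds,m,p0,seg,yaw,z=0.,key=""):
    ms=[]
    for n,d in ds.items():
        h=cv2.convexHull(proj(d,place(m,[*p0,z])).astype(np.float32))
        x,y,w,hh=cv2.boundingRect(h.astype(np.int32)); b=12; x-=b;y-=b;w+=2*b;hh+=2*b
        crop=cv2.resize(d["color"][y:y+hh,x:x+w],None,fx=S,fy=S,interpolation=cv2.INTER_CUBIC)
        mk=cv2.morphologyEx(seg(crop).astype(np.uint8),cv2.MORPH_CLOSE,np.ones((9,9)))
        k,lab,st,ce=cv2.connectedComponentsWithStats(mk)
        # largest blob
        i=1+np.argmax(st[1:,4]); 
        cs,_=cv2.findContours((lab==i).astype(np.uint8),0,2); out=np.zeros_like(mk)
        cv2.fillPoly(out,[cv2.convexHull(np.vstack(cs))],1); ms.append((d,x,y,out))
    def cost(v,full=False):
        p=[v[0],v[1],v[2] if yaw else p0[2],z]; r=[]
        for d,x,y,o in ms:
            q=(proj(d,place(m,p))-[x,y]+.5)*S-.5
            f=np.zeros_like(o); cv2.fillPoly(f,[cv2.convexHull(np.round(q).astype(np.int32))],1)
            r.append((f&o).sum()/max(1,(f|o).sum()))
        return r if full else -sum(r)
    n=3 if yaw else 2
    v0=np.array(p0[:n],float); sim=np.vstack([v0]+[v0+np.eye(n)[i]*[8,8,.2][i] for i in range(n)])
    r=minimize(cost,v0,method="Nelder-Mead",options=dict(initial_simplex=sim,xatol=.05,fatol=1e-5))
    return r.x,cost(r.x,True)
def hsv(c): return [a.astype(int) for a in cv2.split(cv2.cvtColor(c,cv2.COLOR_BGR2HSV))]
def hue(lo,hi,s=90,v=40):
    def f(c): H,Sa,V=hsv(c); return (H>=lo)&(H<=hi)&(Sa>s)&(V>v)
    return f
def white(c): H,Sa,V=hsv(c); return (V>135)
def brown(c): H,Sa,V=hsv(c); return ((H<=22)&(Sa>70))
T=dict(green=("tray",hue(45,75),[627,-140,0],1),blue=("tray",hue(100,125),[615,161,0],1),
 dark=("dark",brown,[455,-163,0],0),light=("light",hue(5,25,70,60),[462,175,0],0),ferrule=("ferrule",hue(10,35,80),[448,70,0],0),
 orange=("carton",white,[458,-280,0],1),yellow=("carton",white,[433,276,.2],1))
def run(names,ds=None,P={}):
    ds=ds or {c:cams.camera(c) for c in("top","scene")}
    for n in names:
        k,s,p,y=T[n]; p=P.get(n,p)
        for sub in (ds,{"top":ds["top"]},{"scene":ds["scene"]}):
            x,r=fit(sub,M[k],p[:3],s,y,p[3] if len(p)>3 else 0.)
            print(n,list(sub),np.round(x,3),np.round(r,3))
E
python3 -c "
from fit import *
run(T)"
```

```text
green ['top', 'scene'] [ 6.28757e+02 -1.41622e+02 -1.53000e-01] [0.956 0.954]
green ['top'] [ 6.30606e+02 -1.40565e+02 -1.67000e-01] [0.986]
green ['scene'] [ 6.26451e+02 -1.41285e+02 -1.68000e-01] [0.985]
blue ['top', 'scene'] [ 6.15428e+02  1.60526e+02 -2.46000e-01] [0.947 0.969]
blue ['top'] [ 6.17395e+02  1.60420e+02 -2.49000e-01] [0.98]
blue ['scene'] [ 6.14286e+02  1.60397e+02 -2.50000e-01] [0.986]
dark ['top', 'scene'] [ 455.926 -165.849] [0.955 0.796]
dark ['top'] [ 456.57  -165.639] [0.962]
dark ['scene'] [ 448.96  -166.235] [0.881]
light ['top', 'scene'] [462.775 173.445] [0.891 0.877]
light ['top'] [463.007 174.003] [0.894]
light ['scene'] [457.897 173.231] [0.959]
ferrule ['top', 'scene'] [449.208  68.519] [0.962 0.885]
ferrule ['top'] [449.508  68.892] [0.98]
ferrule ['scene'] [445.018  68.418] [0.975]
orange ['top', 'scene'] [ 4.57068e+02 -2.89675e+02 -1.20000e-02] [0.734 0.305]
orange ['top'] [ 4.58032e+02 -2.91315e+02  2.30000e-02] [0.731]
orange ['scene'] [ 392.588 -294.651    1.102] [0.419]
yellow ['top', 'scene'] [4.36693e+02 2.86946e+02 2.93000e-01] [0.716 0.284]
yellow ['top'] [4.38089e+02 2.85337e+02 2.60000e-01] [0.724]
yellow ['scene'] [383.275 302.995   0.853] [0.386]
```

```bash
cat >> fit.py <<'E'
def cart(c): H,Sa,V=hsv(c); return (V>110)|(Sa>100)
T["orange"]=("carton",cart,[455,-279,0],1);T["yellow"]=("carton",cart,[431,274,.25],1)
E
python3 - <<'E'
from fit import *
ds={c:cams.camera(c) for c in("top","scene")}
run(["orange","yellow"],ds)
t,s=ds["top"]["color"],ds["scene"]["color"]
z=lambda i,x,y:cv2.resize(i[y-20:y+20,x-30:x+30],None,fx=6,fy=6,interpolation=cv2.INTER_NEAREST)
cv2.imwrite("pics/c1.png",np.vstack([np.hstack([z(t,432,252),z(t,201,267)]),np.hstack([z(s,193,240),z(s,428,217)])]))
E
```

```text
orange ['top', 'scene'] [ 4.58096e+02 -2.91713e+02 -1.04000e-01] [0.78  0.254]
orange ['top'] [ 4.57579e+02 -2.90212e+02 -6.20000e-02] [0.787]
orange ['scene'] [ 4.94383e+02 -2.82671e+02 -4.52000e-01] [0.276]
yellow ['top', 'scene'] [4.37122e+02 2.85246e+02 3.50000e-01] [0.818 0.243]
yellow ['top'] [4.37092e+02 2.85772e+02 3.53000e-01] [0.818]
yellow ['scene'] [4.74148e+02 2.58864e+02 2.46000e-01] [0.253]
```

View pics/c1.png

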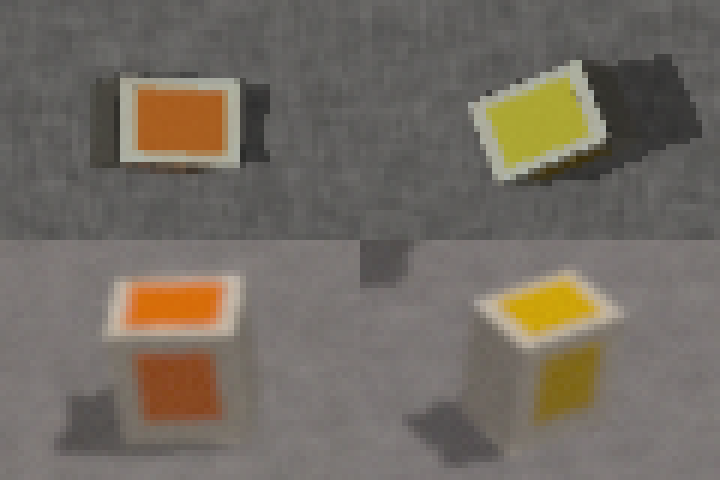

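The crops show both cartons upright. The orange one lies nearly along world y and the yellow one is turned about 0.3 rad. I'll locate them by the top labels, at z=56.

```bash
cat >> fit.py <<'E'
def ray(d,uv,z):
    E=np.array(d["extrinsics"]);K=np.array(d["intrinsics"])
    uv=np.atleast_2d(uv); c=np.c_[uv,np.ones(len(uv))]@np.linalg.inv(K).T*[1,-1,-1]; w=c@E[:3,:3].T
    return (E[:3,3]+w*((z-E[2,3])/w[:,2:]))[:,:2]
def label(ds,guess,z,vt={"top":130,"scene":205}):
    for n,d in ds.items():
        u,v=proj(d,np.array([[*guess,z]]))[0].astype(int); b=22
        c=cv2.resize(d["color"][v-b:v+b,u-b:u+b],None,fx=8,fy=8,interpolation=cv2.INTER_CUBIC)
        H,Sa,V=hsv(c); mk=((H<35)&(Sa>110)&(V>vt[n])).astype(np.uint8)
        k,lab,st,ce=cv2.connectedComponentsWithStats(mk); i=1+np.argmax(st[1:,4])
        cs,_=cv2.findContours((lab==i).astype(np.uint8),0,2); px=lambda q:(q+.5)/8-.5+[u-b,v-b]
        ys,xs=np.where(lab==i); w=ray(d,px(np.c_[xs,ys]),z); r=cv2.minAreaRect(w.astype(np.float32))
        print(n,"centroid",w.mean(0).round(1),"rect",np.round(r[0],1),np.round(r[1],1),"ang",round(r[2],1))
E
python3 - <<'E'
from fit import *
ds={c:cams.camera(c) for c in("top","scene")}
label(ds,[457,-280],56); label(ds,[433,275],56)
E
```

```text
top centroid [ 457.  -286.8] rect [ 457.1 -286.8] [36.7 26.5] ang 85.3
scene centroid [ 452.9 -288.2] rect [ 453.4 -288.2] [36.6 25.9] ang 86.1
top centroid [437.1 282.8] rect [437.  282.9] [26.6 36.6] ang 21.6
scene centroid [433.8 274.7] rect [433.8 274.2] [10.3 17.4] ang 85.6
```

```bash
cat > go.py <<'E'
import sys,numpy as np
from bench import sensors
from scipy.spatial.transform import Rotation as R
s=sensors.sense(); r=R.from_quat(s["ee_rot"]).as_matrix(); p=np.array(s["eef_pos"])
print("t",round(s["time"],2),"pos",p.round(1),"tool-y deg",round(np.degrees(np.arctan2(r[1,1],r[0,1])),2),"open",round(s["opening"],1),"tilt z",r[:,2].round(3),"F",np.round(s["ft_force"],1))
# targets: x,y,z,yangle_deg each
for a in sys.argv[1:]:
    x,y,z,g=map(float,a.split(","))
    d=r.T@(np.array([x,y,z])-p); t=np.degrees(np.arctan2(r[1,1],r[0,1]))-g; t=(t+90)%180-90
    print(a,"->",d.round(1),round(np.radians(t),3),"rows",int(np.ceil(max(np.linalg.norm(d)/62.5,abs(t)/10.7))))
E
python3 go.py 454,-166,150,-5 454,-166,12,-5
```

```text
t 1.4 pos [242.2 521.5 231.3] tool-y deg 65.09 open 85.3 tilt z [ 0.  0. -1.] F [-0.4  0.3 -0. ]
454,-166,150,-5 -> [-481.7 -534.4   81.3] 1.223 rows 12
454,-166,12,-5 -> [-481.7 -534.4  219.3] 1.223 rows 13
```

Emit:
move_arm(fingers=1, series=[-482,-534,81,1.223,-482,-534,81,1.223,-482,-534,81,1.223,-482,-534,81,1.223,-482,-534,81,1.223,-482,-534,81,1.223,-482,-534,81,1.223,-482,-534,81,1.223,-482,-534,81,1.223,-482,-534,81,1.223,-482,-534,81,1.223,-482,-534,81,1.223])

```text
time: 2.9
eef_pos: [455.3, -169.0, 150.1]
ee_rot: [0.738, 0.675, 0.0, 0.001]
ft_force: [1.2, 0.0, 0.2]
opening: 85.7
finger_force: 0.0
```

```bash
python3 go.py 454,-166,150,-5 454,-166,12,-5
```

```text
t 2.9 pos [ 455.3 -169.   150.1] tool-y deg -5.13 open 85.7 tilt z [ 0.001 -0.001 -1.   ] F [1.2 0.  0.2]
454,-166,150,-5 -> [ 2.9 -1.6  0.1] -0.002 rows 1
454,-166,12,-5 -> [  3.   -1.7 138.1] -0.002 rows 3
```

Emit:
move_arm(series=[0,0,0,0,0,0,40,0,0,0,80,0,0,0,110,0,0,0,130,0,0,0,138,0,0,0,138,0,0,0,138,0])

```text
time: 3.9
eef_pos: [455.1, -165.9, 13.2]
ee_rot: [0.737, 0.676, 0.0, 0.001]
ft_force: [-0.1, 0.5, 0.4]
opening: 85.6
finger_force: 0.0
```

```bash
python3 go.py 454,-166,12,-5; python3 -c "
from fit import *
ds={c:cams.camera(c) for c in('top','scene')}
t,s=ds['top']['color'],ds['scene']['color']
z=lambda i,x,y:cv2.resize(i[y-35:y+35,x-50:x+50],None,fx=4,fy=4)
cv2.imwrite('pics/g1.png',np.hstack([z(t,381,254),z(s,245,230)]))"
```

```text
t 3.9 pos [ 455.1 -165.9   13.2] tool-y deg -4.96 open 85.6 tilt z [ 0.002 -0.001 -1.   ] F [-0.1  0.5  0.4]
454,-166,12,-5 -> [-0.2 -1.1  1.2] 0.001 rows 1
```

View pics/g1.png

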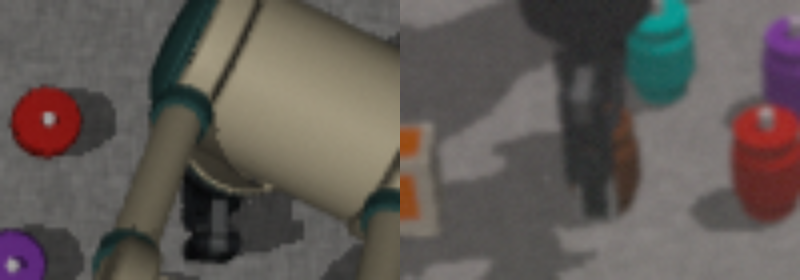

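The scene crop shows the near finger at px ~(597,190) in front of the dark foot, within a few mm of its axis. I'll close now.

Emit:
move_arm(fingers=-1, series=[0,0,0,0,0,0,0,0,0,0,0,0,0,0,0,0,0,0,0,0,0,0,0,0,0,0,0,0])

```text
time: 4.88
eef_pos: [454.6, -165.9, 12.9]
ee_rot: [0.737, 0.676, 0.0, 0.0]
ft_force: [0.2, -0.8, 5.0]
opening: 42.4
finger_force: 60.5
```

Emit:
move_arm(series=[0,0,-25,0,0,0,-60,0,0,0,-100,0,10,40,-100,0.02,20,86,-100,0.04,32,135,-100,0.06,40,172,-100,0.08,40,172,-100,0.08,40,172,-100,0.08,40,172,-100,0.08])

```text
time: 6.12
eef_pos: [627.9, -141.0, 112.1]
ee_rot: [0.764, 0.646, -0.0, -0.001]
ft_force: [-0.4, 0.5, -1.2]
opening: 42.5
finger_force: 61.1
```

```bash
python3 go.py 628.5,-141,17,-9.6; python3 -c "
from fit import *
ds={c:cams.camera(c) for c in('top','scene')}
s=ds['scene']['color']
cv2.imwrite('pics/g2.png',cv2.resize(s[170:330,150:350],None,fx=4,fy=3.75))"
```

```text
t 6.12 pos [ 627.9 -141.   112.1] tool-y deg -9.59 open 42.5 tilt z [-0.001  0.    -1.   ] F [-0.4  0.5 -1.2]
628.5,-141,17,-9.6 -> [ 0.1  0.7 95.1] 0.0 rows 2
```

View pics/g2.png

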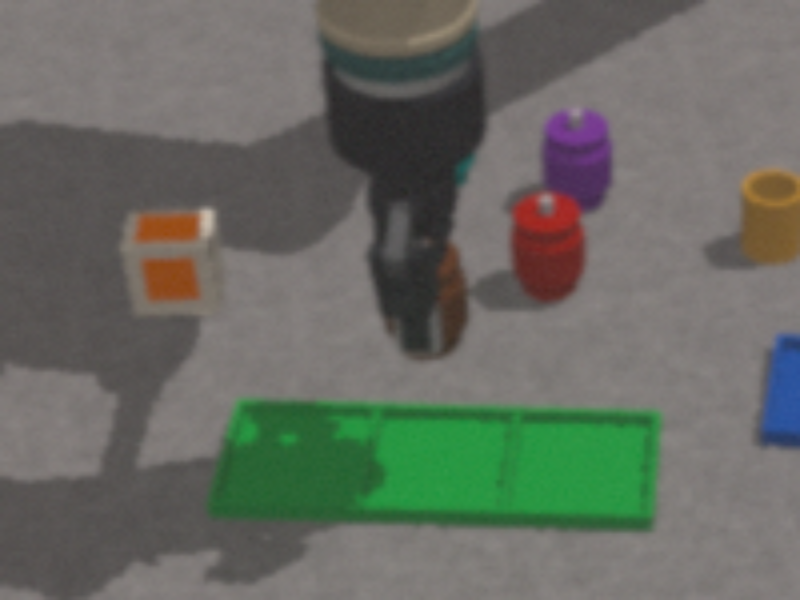

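The foot is held upright at px (428,300), above the middle compartment. I'll lower it.

Emit:
move_arm(series=[0,0,30,0,0,0,60,0,0,0,80,0,0,0,90,0,0,0,94,0,0,0,95,0,0,0,95,0])

```text
time: 7.1
eef_pos: [629.8, -141.1, 18.1]
ee_rot: [0.764, 0.646, 0.0, 0.001]
ft_force: [-0.4, 0.1, 0.1]
opening: 42.9
finger_force: 61.1
```

Emit:
move_arm(fingers=1, series=[0,0,0,0,0,0,0,0,0,0,0,0,0,0,0,0,0,0,0,0,0,0,0,0,0,0,-20,0,0,0,-60,0,0,0,-110,0,0,0,-113,0,0,0,-113,0])

```text
time: 8.48
eef_pos: [629.0, -140.8, 130.2]
ee_rot: [0.764, 0.646, -0.0, -0.0]
ft_force: [-0.2, -0.4, -1.2]
opening: 85.3
finger_force: 0.0
```

```bash
python3 go.py 447.3,68.7,130,-3 455,-287.5,130,-4.3
```

```text
t 8.47 pos [ 629.  -140.8  130.2] tool-y deg -9.57 open 85.3 tilt z [-0.  0. -1.] F [-0.2 -0.4 -1.2]
447.3,68.7,130,-3 -> [ 176.4 -213.9    0.3] -0.115 rows 5
455,-287.5,130,-4.3 -> [-173.6 -147.1    0.2] -0.092 rows 4
```

Emit:
move_arm(series=[176,-213,0,0,176,-213,0,0,176,-213,0,0,176,-213,0,0,176,-213,0,0,176,-213,0,0,176,-213,30,0,176,-213,70,0,176,-213,100,0,176,-213,112,0,176,-213,116,0,176,-213,116,0])

```text
time: 9.98
eef_pos: [449.3, 67.8, 14.6]
ee_rot: [0.764, 0.646, 0.0, 0.0]
ft_force: [0.5, -0.3, 0.2]
opening: 85.6
finger_force: 0.0
```

```bash
python3 go.py 447.3,68.7,14,-9.6; python3 -c "
from fit import *
ds={c:cams.camera(c) for c in('top','scene')}
t,s=ds['top']['color'],ds['scene']['color']
z=lambda i,x,y:cv2.resize(i[y-60:y+60,x-80:x+80],None,fx=2.5,fy=2.5)
cv2.imwrite('pics/g3.png',np.hstack([z(t,368,190),z(s,320,240)]))"
```

```text
t 9.97 pos [449.3  67.8  14.6] tool-y deg -9.59 open 85.6 tilt z [ 0.001 -0.    -1.   ] F [ 0.5 -0.3  0.2]
447.3,68.7,14,-9.6 -> [ 0.6 -2.1  0.6] 0.0 rows 1
```

View pics/g3.png

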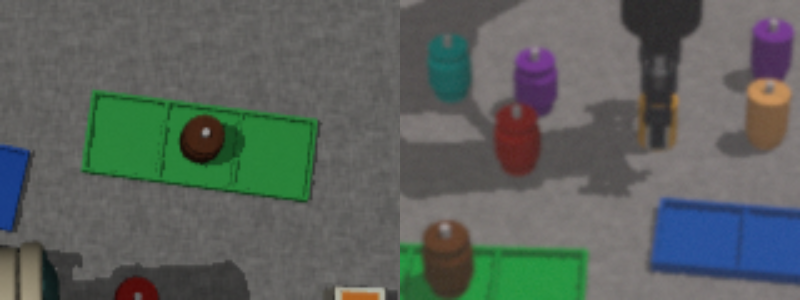

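The dark foot stands in the middle compartment at px (203,138), and the ferrule is centred in the fingers at (657,120).

Emit:
move_arm(fingers=-1, series=[0,0,0,0,0,0,0,0,0,0,0,0,0,0,0,0,0,0,0,0,0,0,0,0,0,0,0,0,0,0,0,0,0,0,-25,0,0,0,-60,0,0,0,-100,0,0,0,-100,0])

```text
time: 11.58
eef_pos: [450.8, 68.1, 117.0]
ee_rot: [0.764, 0.646, 0.003, 0.002]
ft_force: [0.6, 0.3, -1.3]
opening: 36.6
finger_force: 60.2
```

Emit:
move_arm(series=[-20,42,0,0,-40,85,0,0,-60,128,0,0,-80,170,0,0,-99,213,0,0,-99,213,0,0,-99,213,0,0,-99,213,30,0,-99,213,60,0,-99,213,85,0,-99,213,95,0,-99,213,95,0])

```text
time: 13.08
eef_pos: [641.1, -64.1, 19.8]
ee_rot: [0.763, 0.646, -0.0, -0.0]
ft_force: [-0.6, 0.1, -0.4]
opening: 36.2
finger_force: 60.5
```

```bash
python3 go.py 641.3,-65.1,18.5,-9.6; python3 -c "
from fit import *
ds={c:cams.camera(c) for c in('top','scene')}
s=ds['scene']['color']
cv2.imwrite('pics/g4.png',cv2.resize(s[210:330,190:350],None,fx=3,fy=3))"
```

```text
t 13.07 pos [641.1 -64.1  19.8] tool-y deg -9.53 open 36.2 tilt z [-0.001  0.    -1.   ] F [-0.6  0.1 -0.4]
641.3,-65.1,18.5,-9.6 -> [-0.9  0.3  1.3] 0.001 rows 1
```

View pics/g4.png

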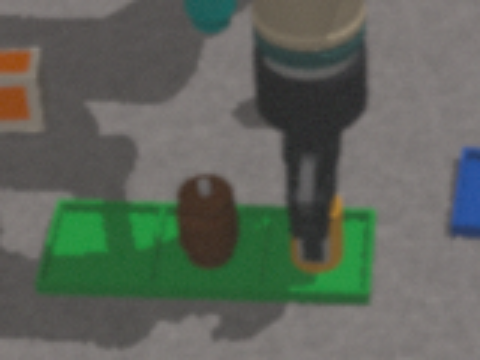

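The ferrule is over the +y compartment at px (315,250), just above its floor. Releasing it.

Emit:
move_arm(fingers=1, series=[0,0,1,0,0,0,1,0,0,0,1,0,0,0,1,0,0,0,1,0,0,0,1,0,0,0,-20,0,0,0,-60,0,0,0,-110,0,0,0,-111,0])

```text
time: 14.42
eef_pos: [645.2, -65.6, 135.1]
ee_rot: [0.764, 0.646, 0.003, 0.004]
ft_force: [-0.6, 0.5, -0.2]
opening: 85.2
finger_force: 0.0
```

Emit:
move_arm(series=[-250,-147,0,-0.092,-250,-147,0,-0.092,-250,-147,0,-0.092,-250,-147,0,-0.092,-250,-147,0,-0.092,-250,-147,0,-0.092,-250,-147,0,-0.092,-250,-147,40,-0.092,-250,-147,80,-0.092,-250,-147,100,-0.092,-250,-147,112,-0.092,-250,-147,112,-0.092])

```text
time: 15.92
eef_pos: [455.8, -286.1, 17.6]
ee_rot: [0.733, 0.681, 0.0, -0.001]
ft_force: [0.2, -0.0, 0.7]
opening: 85.2
finger_force: 0.0
```

```bash
python3 go.py 455,-287.5,18,-4.3; python3 -c "
from fit import *
ds={c:cams.camera(c) for c in('top','scene')}
s=ds['scene']['color']
t=ds['top']['color']
z=lambda i,x,y:cv2.resize(i[y-60:y+60,x-80:x+80],None,fx=2.5,fy=2.5)
cv2.imwrite('pics/g5.png',np.hstack([z(t,390,210),z(s,230,250)]))"
```

```text
t 15.93 pos [ 455.8 -286.1   17.6] tool-y deg -4.22 open 85.2 tilt z [-0.001  0.001 -1.   ] F [ 0.2 -0.   0.7]
455,-287.5,18,-4.3 -> [-1.5 -0.7 -0.4] 0.001 rows 1
```

View pics/g5.png

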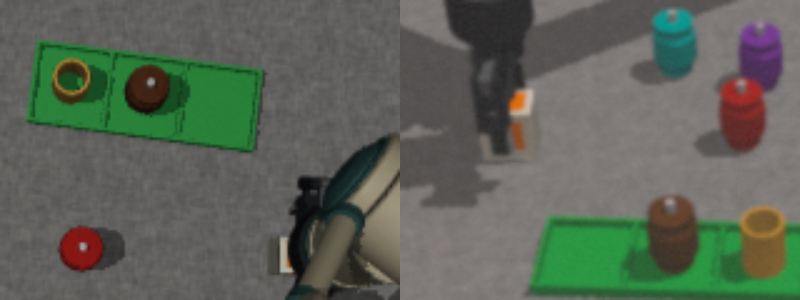

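```bash
python3 -c "
from fit import *
ds={c:cams.camera(c) for c in('top','scene')}
for y in (-287.5,-279):
  q=proj(ds['scene'],place(M['carton'],[455,y,-.075,0])); print(y,((q-[150,190])*2.5+[400,0]).round())
q=proj(ds['scene'],np.array([[455+50,-287.5-3.7,25],[455+50,-287.5-3.7,60],[455,-287.5,150]])); print(((q-[150,190])*2.5+[400,0]).round())
"
```

```text
-287.5 [[488. 137.]
 [480.  91.]
 [541. 135.]
 [534.  89.]
 [484. 161.]
 [475. 115.]
 [537. 160.]
 [530. 114.]]
-279 [[497. 136.]
 [489.  90.]
 [550. 134.]
 [543.  89.]
 [493. 161.]
 [484. 114.]
 [546. 159.]
 [539. 113.]]
[[503. 163.]
 [497. 134.]
 [490.  20.]]
```

The ferrule and dark foot stand properly in green, and the fingers straddle the orange carton where the projection predicts. Gripping now.

Emit:
move_arm(fingers=-1, series=[0,0,0,0,0,0,0,0,0,0,0,0,0,0,0,0,0,0,0,0,0,0,0,0,0,0,0,0,0,0,0,0,0,0,-25,0,0,0,-60,0,0,0,-100,0,0,0,-100,0])

```text
time: 17.62
eef_pos: [457.0, -288.2, 120.5]
ee_rot: [0.733, 0.68, 0.0, 0.003]
ft_force: [-0.4, -0.0, -1.7]
opening: 35.4
finger_force: 60.3
```

Emit:
move_arm(series=[20,38,0,0.02,40,76,0,0.04,62,116,0,0.07,83,155,0,0.092,83,155,0,0.092,83,155,0,0.092,83,155,30,0.092,83,155,60,0.092,83,155,85,0.092,83,155,95,0.092,83,155,95,0.092])

```text
time: 19.0
eef_pos: [615.2, -216.4, 23.5]
ee_rot: [0.764, 0.645, -0.0, -0.0]
ft_force: [0.3, -1.0, -2.1]
opening: 35.2
finger_force: 60.8
```

```bash
python3 go.py 615.7,-216.9,22.5,-9.6; python3 -c "
from fit import *
ds={c:cams.camera(c) for c in('top','scene')}
s=ds['scene']['color']
cv2.imwrite('pics/g6.png',cv2.resize(s[210:330,170:330],None,fx=3,fy=3))"
```

```text
t 19.0 pos [ 615.2 -216.4   23.5] tool-y deg -9.63 open 35.2 tilt z [-0.001  0.    -1.   ] F [ 0.3 -1.  -2.1]
615.7,-216.9,22.5,-9.6 -> [-0.4  0.6  1. ] -0.0 rows 1
```

View pics/g6.png

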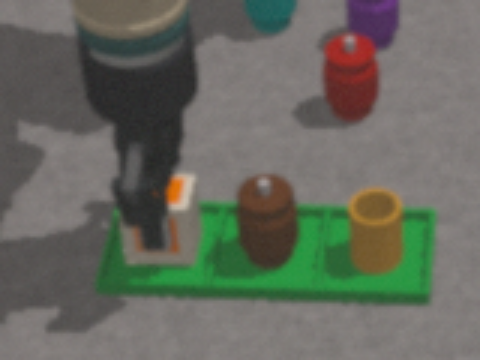

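The orange carton sits in the -y compartment at px (160,225). Releasing it, then on to the light foot.

Emit:
move_arm(fingers=1, series=[0,0,1,0,0,0,1,0,0,0,1,0,0,0,1,0,0,0,1,0,0,0,1,0,0,0,-20,0,0,0,-60,0,0,0,-107,0,0,0,-107,0])

```text
time: 20.35
eef_pos: [619.1, -217.1, 135.0]
ee_rot: [0.764, 0.646, 0.002, 0.004]
ft_force: [1.1, 0.6, -0.6]
opening: 85.3
finger_force: 0.0
```

Emit:
move_arm(series=[359,-218,0,0.08,359,-218,0,0.08,359,-218,0,0.08,359,-218,0,0.08,359,-218,0,0.08,359,-218,0,0.08,359,-218,0,0.08,359,-218,0,0.08,359,-218,0,0.08,359,-218,0,0.08])

```text
time: 21.6
eef_pos: [461.5, 173.3, 130.0]
ee_rot: [0.789, 0.614, -0.0, 0.0]
ft_force: [0.3, -0.2, 0.0]
opening: 85.4
finger_force: 0.0
```

```bash
python3 go.py 460.7,173.6,20,-14.3; python3 -c "
from fit import *
ds={c:cams.camera(c) for c in('top','scene')}
s=ds['scene']['color']
t=ds['top']['color']
z=lambda i,x,y:cv2.resize(i[y-60:y+60,x-80:x+80],None,fx=2.5,fy=2.5)
cv2.imwrite('pics/g7.png',np.hstack([z(t,368,210),z(s,300,250)]))"
```

```text
t 21.6 pos [461.5 173.3 130. ] tool-y deg -14.24 open 85.4 tilt z [-0. -0. -1.] F [ 0.3 -0.2  0. ]
460.7,173.6,20,-14.3 -> [  0.2  -0.8 110. ] 0.001 rows 2
```

View pics/g7.png

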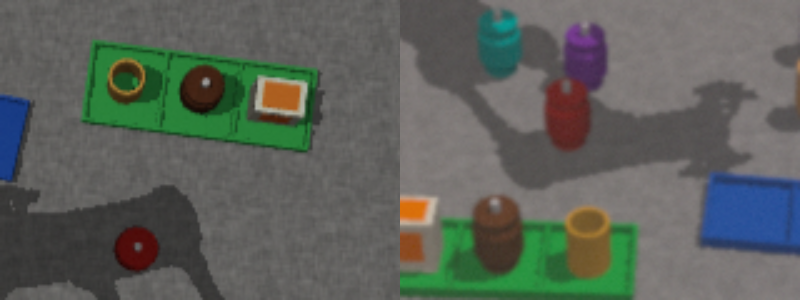

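The green kit is complete and upright: ferrule px (127,78), dark foot (203,88), carton (280,97). Now the light foot.

Emit:
move_arm(series=[0,0,40,0,0,0,75,0,0,0,100,0,0,0,110,0,0,0,110,0,0,0,110,0])

```text
time: 22.45
eef_pos: [462.1, 174.4, 21.2]
ee_rot: [0.789, 0.614, 0.001, 0.0]
ft_force: [-0.2, 0.4, -0.6]
opening: 85.1
finger_force: 0.0
```

Emit:
move_arm(fingers=-1, series=[0,0,0,0,0,0,0,0,0,0,0,0,0,0,0,0,0,0,0,0,0,0,0,0,0,0,0,0,0,0,0,0,0,0,-25,0,0,0,-60,0,0,0,-100,0,0,0,-100,0])

```text
time: 23.95
eef_pos: [463.3, 174.9, 123.1]
ee_rot: [0.789, 0.615, 0.003, 0.001]
ft_force: [-0.5, -0.0, -1.1]
opening: 40.3
finger_force: 60.6
```

Emit:
move_arm(series=[-13,38,0,0,-26,76,0,0,-39,115,0,0,-51,154,0,0,-51,154,0,0,-51,154,0,0,-51,154,30,0,-51,154,60,0,-51,154,85,0,-51,154,95,0,-51,154,95,0])

```text
time: 25.32
eef_pos: [597.0, 87.9, 25.7]
ee_rot: [0.789, 0.615, -0.0, -0.0]
ft_force: [0.2, 0.2, -0.9]
opening: 41.0
finger_force: 60.8
```

```bash
python3 go.py 597,85.8,24.5,-14.3; python3 -c "
from fit import *
ds={c:cams.camera(c) for c in('top','scene')}
s=ds['scene']['color']
cv2.imwrite('pics/g8.png',cv2.resize(s[180:320,310:470],None,fx=3,fy=3))"
```

```text
t 25.32 pos [597.   87.9  25.7] tool-y deg -14.1 open 41.0 tilt z [-0.  0. -1.] F [ 0.2  0.2 -0.9]
597,85.8,24.5,-14.3 -> [-2.1  0.5  1.2] 0.003 rows 1
```

View pics/g8.png

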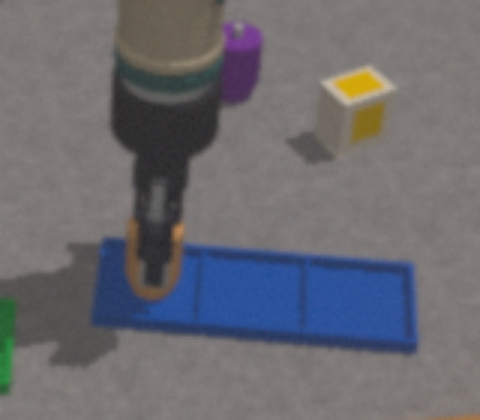

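The light foot is over the -y compartment at px (153,260). Releasing it, then the yellow carton.

Emit:
move_arm(fingers=1, series=[0,0,1,0,0,0,1,0,0,0,1,0,0,0,1,0,0,0,1,0,0,0,1,0,0,0,-20,0,0,0,-60,0,0,0,-105,0,0,0,-105,0])

```text
time: 26.68
eef_pos: [600.8, 87.4, 134.5]
ee_rot: [0.789, 0.615, 0.004, 0.003]
ft_force: [0.1, -0.2, -0.8]
opening: 85.3
finger_force: 0.0
```

Emit:
move_arm(series=[150,-205,0,-0.618,150,-205,0,-0.618,150,-205,0,-0.618,150,-205,0,-0.618,150,-205,0,-0.618,150,-205,0,-0.618,150,-205,0,-0.618,150,-205,0,-0.618,150,-205,0,-0.618])

```text
time: 27.8
eef_pos: [436.5, 282.1, 130.2]
ee_rot: [0.565, 0.825, -0.0, 0.0]
ft_force: [0.1, 0.2, -0.1]
opening: 85.3
finger_force: 0.0
```

```bash
python3 go.py 435.4,282.8,18,21.3
```

```text
t 27.8 pos [436.5 282.1 130.2] tool-y deg 21.16 open 85.3 tilt z [ 0. -0. -1.] F [ 0.1  0.2 -0.1]
435.4,282.8,18,21.3 -> [  1.1  -0.7 112.2] -0.002 rows 2
```

Emit:
move_arm(series=[1,0,40,0,1,0,75,0,1,0,100,0,1,0,112,0,1,0,112,0,1,0,112,0])

```text
time: 28.55
eef_pos: [436.4, 284.1, 19.2]
ee_rot: [0.565, 0.825, 0.001, 0.0]
ft_force: [-0.1, 0.7, 0.5]
opening: 85.3
finger_force: 0.0
```

Emit:
move_arm(fingers=-1, series=[0,0,0,0,0,0,0,0,0,0,0,0,0,0,0,0,0,0,0,0,0,0,0,0,0,0,0,0,0,0,0,0,0,0,-25,0,0,0,-60,0,0,0,-100,0,0,0,-100,0])

```text
time: 30.05
eef_pos: [437.4, 284.7, 120.9]
ee_rot: [0.565, 0.825, 0.003, 0.002]
ft_force: [0.5, -0.4, -1.1]
opening: 35.8
finger_force: 60.0
```

Emit:
move_arm(series=[-29,42,0,0.15,-58,84,0,0.31,-87,126,0,0.46,-117,168,0,0.618,-117,168,0,0.618,-117,168,0,0.618,-117,168,30,0.618,-117,168,60,0.618,-117,168,85,0.618,-117,168,95,0.618,-117,168,95,0.618])

```text
time: 31.42
eef_pos: [633.1, 236.1, 23.8]
ee_rot: [0.788, 0.615, -0.0, -0.0]
ft_force: [-0.6, -0.7, -1.2]
opening: 35.2
finger_force: 60.6
```

```bash
python3 go.py 635,235,22.5,-14.3; python3 -c "
from fit import *
ds={c:cams.camera(c) for c in('top','scene')}
s=ds['scene']['color']
cv2.imwrite('pics/g9.png',cv2.resize(s[180:320,310:470],None,fx=3,fy=3))"
```

```text
t 31.43 pos [633.1 236.1  23.8] tool-y deg -14.08 open 35.2 tilt z [-0.001  0.    -1.   ] F [-0.6 -0.7 -1.2]
635,235,22.5,-14.3 -> [-0.6  2.1  1.3] 0.004 rows 1
```

View pics/g9.png

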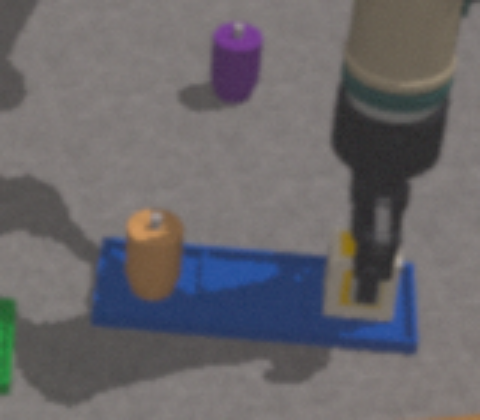

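The light foot stands in blue at px (153,255), and the yellow carton is inside the +y compartment at (362,280). I'll release it and back away.

Emit:
move_arm(fingers=1, series=[0,0,1,0,0,0,1,0,0,0,1,0,0,0,1,0,0,0,1,0,0,0,1,0,0,0,-20,0,0,0,-60,0,0,0,-120,0,0,0,-150,0])

```text
time: 32.78
eef_pos: [635.9, 236.0, 177.3]
ee_rot: [0.789, 0.615, 0.003, 0.001]
ft_force: [0.3, 0.8, 0.2]
opening: 85.6
finger_force: 0.0
```

Emit:
move_arm(series=[0,-50,0,0,0,-100,0,0,0,-150,0,0,0,-200,0,0,0,-240,0,0,0,-250,0,0,0,-250,0,0,0,-250,0,0])

```text
time: 33.78
eef_pos: [393.7, 296.7, 173.5]
ee_rot: [0.789, 0.614, 0.001, 0.0]
ft_force: [0.5, -0.1, -0.1]
opening: 85.2
finger_force: 0.0
```

```bash
python3 -c "
from fit import *
ds={c:cams.camera(c) for c in('top','scene')}
s=ds['scene']['color'];t=ds['top']['color']
z=lambda i,x,y:cv2.resize(i[y-60:y+60,x-130:x+130],None,fx=3,fy=2.5)
cv2.imwrite('pics/g10.png',np.vstack([z(t,310,200),z(s,330,250)]))"
```

```text
(no output)
```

View pics/g10.png

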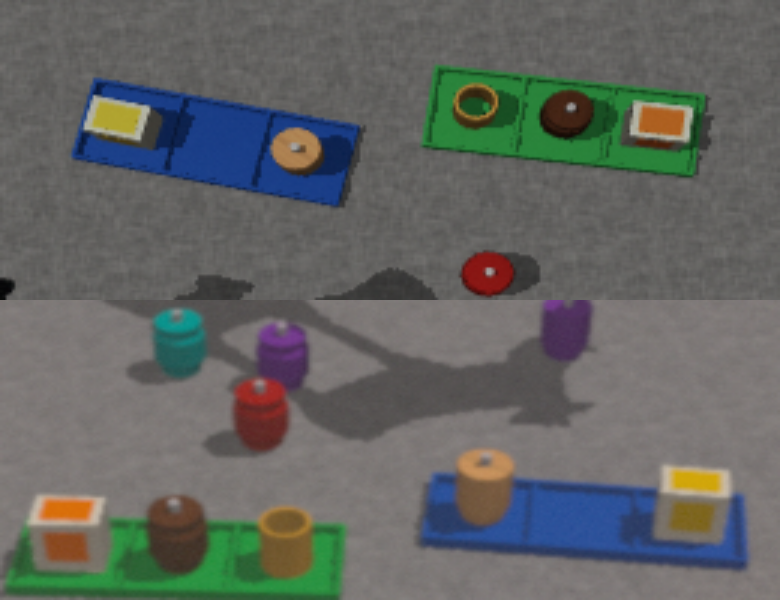

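All five parts stand upright, each in its own compartment, and the red foot and look-alikes have not moved. Handing in.

```bash
python3 -c "
from bench import env
print(env.close_job())"
```

```text
the job is handed in; nothing more can be done
None
```

I completed both kits, green first and then blue, with all five parts upright in their own compartments and the red foot, hammer and jar untouched; the job is handed in at about 34 s, but no verdict was returned.

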